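Gauge two slide bushes on the plug gauge and sort them

ROBOT

A 6-joint arm with a two-finger parallel gripper is mounted at the origin on a cart in front of the work surface, level with it; the furniture and walls round the work are solid. World frame = base frame: x ahead of the robot, y to its left, z up, the work surface at z = 0. Lengths are in m, angles in degrees, forces in N, time in s.
With the tool pointing down it reaches from about 0.325 to 0.85 m from the base axis. Payload 15.5 kg.
Tool frame: the origin (TCP) lies at the very end of the fingers, on their centre line; the grasp point (between the pads) lies arm.grip_depth behind it (arm.grip_depth is the distance from the TCP to the grasp point, in m); z points along the fingers, y is the direction in which the jaws open and shut (so a half turn about z gives the same grasp; the last joint's range is limited). The gripper opens to 91 mm and grips with 3 to 60 N. Pads are 32 mm wide; open, the fingers measure 118 mm over their backs; the gripper's body (76 mm by 178 mm) begins 60 mm behind the grasp point.
Start: joints at [70.044, 28.281, 77.091, -0, 74.628, -5.472], TCP at [0.156, 0.605, 0.214] pointing down, gripper open.
Joint ranges: [-166.48, 166.48], [-47.26, 123.95], [12.59, 153.08], [-70.14, 250.14], [6.76, 159.57], [-176.63, 176.63]. Speed limits (degrees/s): [108.29, 108.29, 147.25, 172.46, 172.46, 172.46].

INTERFACE

Orientations are given as a 3x3 rotation matrix whose columns are the frame's x, y, z axes.
In Python, from rig import arm gives the robot as it stands. Calls block until the motion is done:
- arm.move_to(position, orientation): joint-space move of the TCP to a pose.
- arm.move_l(position, orientation=None, feed=0.15): straight line of the TCP; orientation=None keeps the orientation; feed is the mean speed in m/s.
- arm.move_joints(angles): joint-space move.
- arm.grip(opening): finger opening in m; the grip force is fixed at half the most; returns when the fingers have stopped.
- arm.sleep(seconds).
- arm.solve_ik(position, orientation): joint angles nearest the present ones, or None.
- arm.snapshot(name): name is "side" or "top" or "wrist"; returns the picture (480x640x3 uint8, red, green, blue); there is no depth.
- arm.get_calibration(name): a dict with "intrinsics" (3x3 intrinsics, pixels), "cam_to_world" (4x4, takes a point from camera to world coordinates). Camera axes: x right, y down, z forward; pixel columns grow to the right and rows downward; lengths in m; the calibration is good to about 2 mm. A picture is of the moment at which its call begins: read the wrist's pose just before it. get_calibration takes no time and is no camera call; for the wrist camera it gives the pose at the moment of the call.
A pose or a line that the arm cannot do raises arm.Unreachable and nothing moves.
- arm.sign_off(): hands the job in, once; it reports no verdict.
Readings, each from a call of its own:
- arm.current_t(): time.
- arm.current_joint_positions(): joint angles.
- arm.current_dq(): joint speeds.
- arm.current_tau(): joint torques, N m.
- arm.current_ee_pos(): TCP position.
- arm.current_tool_rot(): TCP orientation.
- arm.current_force(): force on the tool from outside, world axes, zero at the start.
- arm.current_torque(): the same for the moment, N m.
- arm.current_width(): finger opening in m.
Only numpy, scipy, OpenCV 4.12 (cv2) and the standard library are available. Lean on these libraries where they do the work, as an engineer would, in place of code of your own. Each camera call takes 0.05 s, during which the arm holds its last target.

TASK

Sort the two bronze bushes with the go/no-go plug gauge held level in the vise. One bush at a time: lay it down on its side on the worktop and let go, take it again from above, slide it along the gauge pin as far as it will go without forcing it, draw it off, and put it in a bin before you try the other: in the green bin if the thicker no-go step stops it, in the red bin if it runs over the step right up to the collar. Finish with each bush released and lying still in its bin, and leave the other things on the worktop where they are.

Things in the scene. Friction and masses are not known exactly. Their poses are not given: they have to be found in the camera images.
- bush_a_mid (a point): centre of a bronze slide bush, square bar 32 x 32 mm, 54 mm long, 0.14 to 0.28 kg, round bore right through along z (x, y square to the flats), small oil hole in one flat. It stands on end at the start. The two bushes look alike: one has a 17 mm bore, the other is reamed out to 22 mm; they swap places from start to start. The ends are alike, either may go on first
- bush_b_mid (a point): centre of a bronze slide bush, square bar 32 x 32 mm, 54 mm long, 0.14 to 0.28 kg, round bore right through along z (x, y square to the flats), small oil hole in one flat. It stands on end at the start. The two bushes look alike: one has a 17 mm bore, the other is reamed out to 22 mm; they swap places from start to start. The ends are alike, either may go on first
- bush_a: the same bush; this entry has its origin at the centre of one end face, z along the bore towards the other end, x and y square to the flats. Leant more than 31 degrees with an edge on the worktop and let go, it falls onto its side and stays. The worktop around x = 0.46, y = -0.06 is always free, with room for a gripper leaning 45 degrees towards or away from the robot
- bush_b: the same bush; this entry has its origin at the centre of one end face, z along the bore towards the other end, x and y square to the flats. Leant more than 31 degrees with an edge on the worktop and let go, it falls onto its side and stays. The worktop around x = 0.46, y = -0.06 is always free, with room for a gripper leaning 45 degrees towards or away from the robot
- gauge: fixed steel plug gauge, tang clamped in the small grey vise so that the pin is level and points straight away from the robot. Origin as gauge_home. Along x: collar 30 mm across (red rim) behind 0; no-go land 20 mm across, 0 to 22 mm; cone 22 to 24; go land 15 mm across, 24 to 48; nose tapering to 5 mm, 48 to 60. Vise jaws begin 7 to 37 mm behind 0, 62 mm tall
- gauge_home (a point): centre of the front face of the gauge's collar, 44 to 52 mm above the worktop; x out along the pin to its tip, z up. A 17 mm bore stops with its leading end on the cone (bush centre at x about 50 mm); a 22 mm bore passes it and stops on the collar (centre at 27 mm), though held off-centre it can hang on the cone until eased sideways by 1 to 3 mm
- gauge_tip (a point): centre of the pin's rounded tip, 60 mm in front of the collar face, same axes as gauge_home
- green_bin_floor (a point): centre of the inner floor of the open dark green parts bin, 3 mm above the worktop; for the bush that the no-go step stops. Outside 150 x 140 x 38 mm (along its x and y), walls 3 mm, inside 144 x 134 mm, 35 mm deep; a white blank card on its -x side. Fixed to the worktop
- red_bin_floor (a point): centre of the inner floor of the open dark red parts bin, same shape and size as the green one; for the bush that runs up to the collar. One bin stands behind the pin to the left, one to the right; they change places from start to start
- offcut_ply: to be left alone: pale plywood offcut, 65 x 160 x 18 mm, lying flat at the right edge of the top
- pencil_a: to be left alone: red flat carpenter's pencil, 180 mm long, lying before the fence at the back
- router_bit_1: to be left alone: router bit with a red cutter, 62 mm tall, standing on its cutter at the back
- router_bit_3: to be left alone: router bit with a blue cutter, 52 mm tall, standing on its cutter at the back right
- masking_tape: to be left alone: roll of masking tape, 101 mm across, 24 mm high, lying flat on the right
- f_clamp: to be left alone: bar clamp with a wooden handle, about 96 x 246 x 37 mm, lying on its side at the front right

How it is judged:
By the outcome, as a careful person would: the job done as asked, in the order asked, and still so for the second after the job is handed in, with the robot touching nothing.
It also fails if it takes over 72 s, if anything falls off the work surface, if the arm or the gripper's body presses on something with over 40 N, if the wrist force passes 120 N, or if a joint passes its speed limit or range.

## Working session

There is one attempt and no reset: what is moved stays moved. The work goes in short steps, each a Python script; the robot and the scene stay as the last script left them, time stands still between calls to the robot, and variables do not carry over. Pictures are saved under pics/ and viewed, and the job is handed in when it is done.

```bash
ls; mkdir -p pics
python3 - <<'E'
from rig import arm
import cv2,numpy as np
np.set_printoptions(precision=4,suppress=True)
for n in ("side","top","wrist"):
    c=arm.get_calibration(n); print(n,c["intrinsics"],c["cam_to_world"])
    cv2.imwrite(f"pics/{n}0.png",arm.snapshot(n)[:,:,::-1])
print(arm.current_t(),arm.grip_depth,arm.current_tool_rot(),arm.current_width())
E
```

```text
pics
side [[544.5052   0.     313.1465]
 [  0.     544.5052 247.1144]
 [  0.       0.       1.    ]] [[ 0.9998  0.0122 -0.0186  0.5939]
 [ 0.0223 -0.5628  0.8263 -0.9694]
 [-0.0004 -0.8265 -0.5629  0.6946]
 [ 0.      0.      0.      1.    ]]
top [[506.2206   0.     321.1573]
 [  0.     506.2206 241.0841]
 [  0.       0.       1.    ]] [[-0.0096 -0.983   0.1836  0.4043]
 [-0.9999  0.007  -0.015  -0.0175]
 [ 0.0135 -0.1837 -0.9829  1.0163]
 [ 0.      0.      0.      1.    ]]
wrist [[396.6796   0.     321.0947]
 [  0.     396.6796 240.0432]
 [  0.       0.       1.    ]] [[ 0.251   0.9394  0.2337  0.0897]
 [ 0.968  -0.2436 -0.0605  0.6218]
 [ 0.0001  0.2414 -0.9704  0.3843]
 [ 0.      0.      0.      1.    ]]
0.15 0.0188 [[-0.9682  0.2501 -0.0003]
 [ 0.2501  0.9682 -0.0008]
 [ 0.0001 -0.0009 -1.    ]] 0.09121966403917271
```

View pics/side0.png

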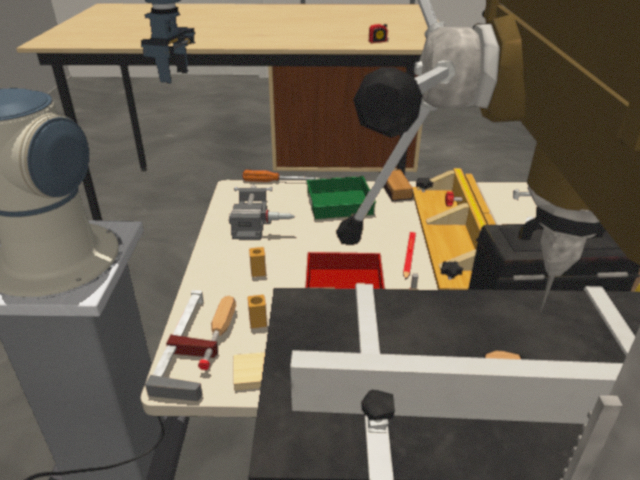

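View pics/top0.png

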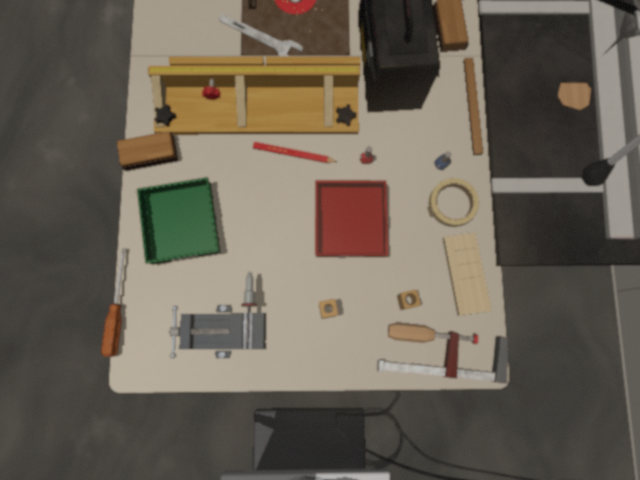

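Run:
```python
import cv2,numpy as np
a=cv2.imread("pics/top0.png"); b=cv2.imread("pics/side0.png")
cv2.imwrite("pics/c1.png",cv2.resize(a[255:365,160:300],None,fx=5.5,fy=5.4,interpolation=cv2.INTER_CUBIC))
cv2.imwrite("pics/c2.png",cv2.resize(a[270:350,300:440],None,fx=5.5,fy=5.5,interpolation=cv2.INTER_CUBIC))
cv2.imwrite("pics/c3.png",cv2.resize(b[170:340,215:355],None,fx=3.5,fy=3.5,interpolation=cv2.INTER_CUBIC))
```

```text
(no output)
```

View pics/c1.png

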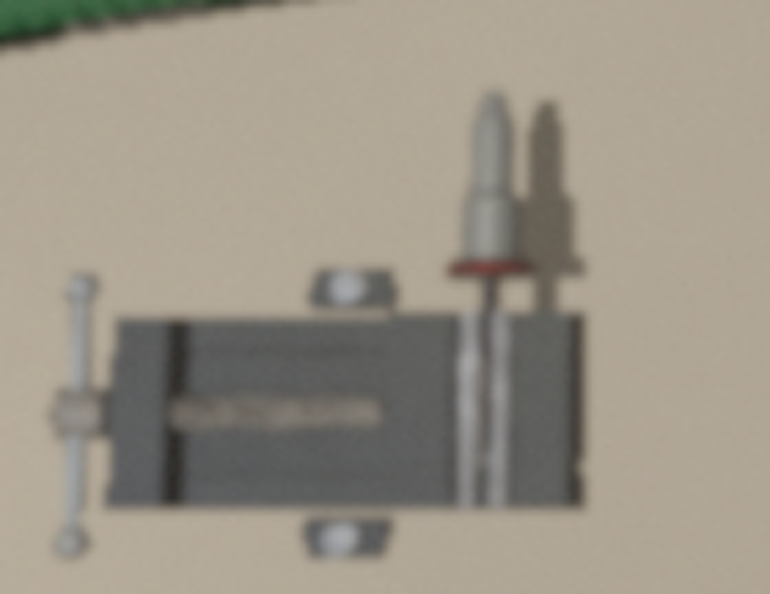

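View pics/c2.png

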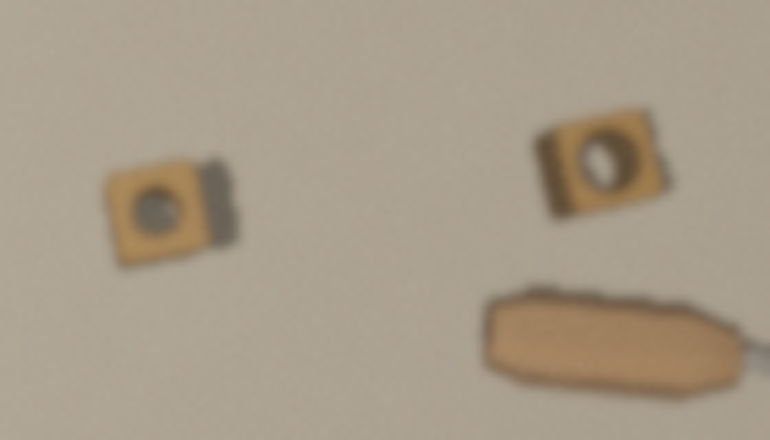

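View pics/c3.png

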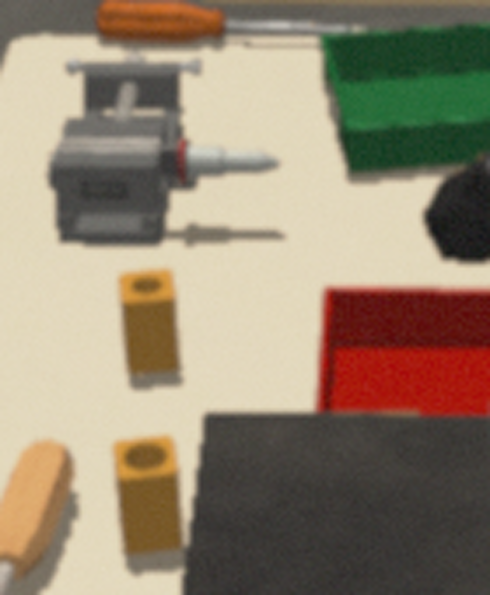

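View pics/wrist0.png

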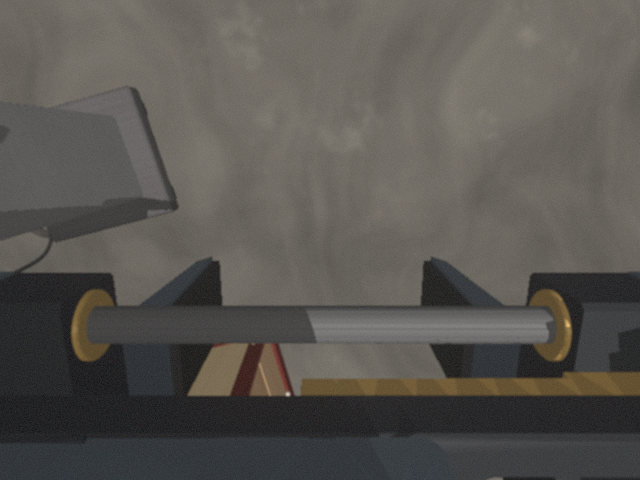

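```bash
cat > h.py <<'E'
import numpy as np, cv2
np.set_printoptions(precision=4,suppress=True)
from rig import arm
def ray(c,p):
    K,T=c["intrinsics"],np.array(c["cam_to_world"])
    d=T[:3,:3]@np.linalg.solve(K,[p[0],p[1],1.]); return T[:3,3],d/np.linalg.norm(d)
def onz(c,p,z):
    o,d=ray(c,p); return o+d*(z-o[2])/d[2]
def tri(obs):
    A=np.zeros((3,3));b=np.zeros(3)
    for c,p in obs:
        o,d=ray(c,p);M=np.eye(3)-np.outer(d,d);A+=M;b+=M@o
    x=np.linalg.solve(A,b)
    return x,[np.linalg.norm(np.cross(x-ray(c,p)[0],ray(c,p)[1])) for c,p in obs]
def proj(c,X):
    T=np.linalg.inv(np.array(c["cam_to_world"]));x=T[:3,:3]@X+T[:3,3];x=c["intrinsics"]@x;return x[:2]/x[2]
def save(n,f):
    cv2.imwrite(f"pics/{f}.png",arm.snapshot(n)[:,:,::-1])
E
python3 - <<'E'
from h import *
T=arm.get_calibration("top");S=arm.get_calibration("side")
for n,a,b in (("tip",(249.45,272.),(294.1,216.3)),("collar",(249.1,304.1),(268.4,215.7)),("L",(328.7,308.7),(257,252.3)),("R",(411.2,299),(256.4,300.3))):
    print(n,*tri([(T,a),(S,b)]))
for p in ((328.7,308.7),(411.2,299)): print(onz(T,p,.054))
for p in ((320,300),): print(onz(T,p,0))
for n,p in (("L",[(105,182),(192,157),(212,245),(122,268)]),("R",[(555,130),(648,108),(668,188),(575,212)])):
    q=np.array([onz(T,(300+x/5.5,270+y/5.5),.054) for x,y in p]);print(n,q.mean(0)); 
    for i in range(4):
        e=q[(i+1)%4]-q[i]; print(np.linalg.norm(e),np.degrees(np.arctan2(e[1],e[0]))%90)
# bins floor corners z~.038 rim
for p in ((138,188),(208,180),(219,255),(147,263),(316,181),(387,181),(388,256),(316,256)): print(p,onz(T,p,.038))
# fingers relation wrist cam
print(arm.current_ee_pos())
E
```

```text
tip [0.5258 0.1061 0.0472] [np.float64(5.115360807457941e-05), np.float64(5.115360807423719e-05)]
collar [0.4655 0.1058 0.048 ] [np.float64(0.0010285782957088678), np.float64(0.001028578295708743)]
L [ 0.4554 -0.0451  0.05  ] [np.float64(0.0011132728283770738), np.float64(0.0011132728283770388)]
R [ 0.4718 -0.2022  0.0524] [np.float64(0.0007017670647332656), np.float64(0.0007017670647333452)]
[ 0.4541 -0.0452  0.054 ]
[ 0.471  -0.2021  0.054 ]
[ 0.4744 -0.0296  0.    ]
L [ 0.4541 -0.0452  0.054 ]
0.03117035298177985 15.444329825958263
0.030759401550338936 12.035235840525445
0.031805601793714416 13.651800334872888
0.029810823694393557 10.732503813060255
R [ 0.4711 -0.202   0.054 ]
0.0333875260774996 12.674775100886734
0.028174120627975516 11.61972071429534
0.03339630373262061 13.715531955874837
0.028780677319051637 11.635451285348493
(138, 188) [0.6974 0.332  0.038 ]
(208, 180) [0.7133 0.1933 0.038 ]
(219, 255) [0.5609 0.1671 0.038 ]
(147, 263) [0.5462 0.3061 0.038 ]
(316, 181) [ 0.71   -0.0233  0.038 ]
(387, 181) [ 0.7092 -0.1663  0.038 ]
(388, 256) [ 0.5564 -0.1631  0.038 ]
(316, 256) [ 0.5575 -0.0221  0.038 ]
[0.1562 0.6049 0.2135]
```

```bash
cat >> h.py <<'E'
def R(yaw,lean=0.):
    """tool down, jaws along y turned by yaw; lean>0: fingers point outward (+x), body towards robot"""
    a=np.radians(yaw);l=np.radians(lean)
    h=np.array([np.cos(a),np.sin(a),0]); y=np.array([-np.sin(a),np.cos(a),0])
    z=np.array([0,0,-1.])*np.cos(l)+h*np.sin(l)
    return np.column_stack([np.cross(y,z),y,z])
E
python3 - <<'E'
from h import *
for p,o in (((.454,-.045,.12),R(12.5)),((.454,-.045,.03),R(12.5)),((.46,-.055,.05),R(12.5,45)),((.46,-.055,.05),R(12.5,-45)),((.46,-.055,.05),R(12.5,55)),((.55,.106,.04),R(0)),((.49,.106,.04),R(0)),((.63,.25,.03),R(9)),((.633,-.094,.03),R(0)),((.471,-.202,.02),R(12.5))):
    print(p,arm.solve_ik(p,o))
c=arm.get_calibration("wrist"); p=arm.current_ee_pos(); r=np.array(arm.current_tool_rot())
for d in (0,-.0188,.05,.1): print(d,proj(c,p+d*r[:,2]))
E
```

```text
(0.454, -0.045, 0.12) [ -13.167    22.6309  106.6893   -0.       50.6798 -115.667 ]
(0.454, -0.045, 0.03) [ -13.167    32.1956  111.2352   -0.       36.5692 -115.667 ]
(0.46, -0.055, 0.05) [-40.9462  51.6171 146.7192 137.6067  57.4036  72.5448]
(0.46, -0.055, 0.05) [  -4.9438   51.632    75.899   -12.3058   95.9812 -103.8291]
(0.46, -0.055, 0.05) None
(0.55, 0.106, 0.04) [  4.8006  36.1397  96.1588  -0.      47.7016 -85.1994]
(0.49, 0.106, 0.04) [  5.3789  33.1405 104.5582  -0.      42.3014 -84.6211]
(0.63, 0.25, 0.03) [ 16.5997  43.7835  78.4602  -0.      57.7563 -82.4003]
(0.633, -0.094, 0.03) [ -13.7906   41.469    84.4839   -0.       54.0471 -103.7906]
(0.471, -0.202, 0.02) [ -29.8916   35.705   103.6838   -0.       40.6112 -132.3916]
0 [321.6535 295.2225]
-0.0188 [321.7689 312.3271]
0.05 [321.4353 262.885 ]
0.1 [321.2929 241.778 ]
```

Run:
```python
from h import *
arm.move_to((.454,-.045,.15),R(12.5)); print(arm.current_t(),arm.current_ee_pos(),arm.current_force())
c=arm.get_calibration("wrist"); np.savez("pics/w1.npz",K=c["intrinsics"],T=c["cam_to_world"]); save("wrist","w1"); save("top","t1")
```

```text
2.6917 [ 0.4542 -0.0446  0.1501] [-0.3278  0.4079 -0.4727]
```

View pics/w1.png

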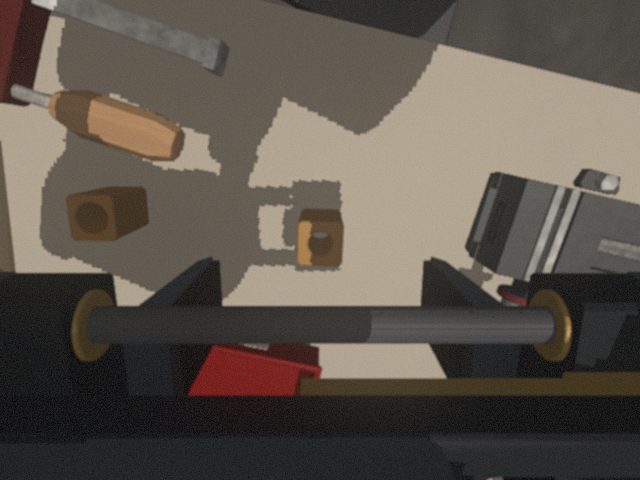

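Run:
```python
from h import *
a=cv2.imread("pics/w1.png"); cv2.imwrite("pics/c4.png",cv2.resize(a[195:285,50:360],None,fx=2.5,fy=2.5,interpolation=cv2.INTER_CUBIC))
cv2.imwrite("pics/c5.png",cv2.resize(a[195:285,270:370],None,fx=6,fy=6,interpolation=cv2.INTER_CUBIC))
```

```text
(no output)
```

View pics/c5.png

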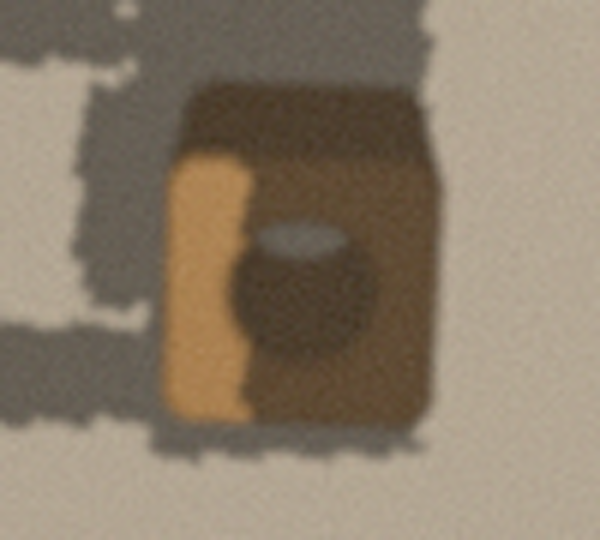

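Run:
```python
from h import *
d=np.load("pics/w1.npz"); c={"intrinsics":d["K"],"cam_to_world":d["T"]}
q=np.array([onz(c,(270+x/6,195+y/6),.054) for x,y in [(170,155),(437,155),(433,424),(163,422)]]);print(q,q.mean(0))
for i in range(4):
    e=q[(i+1)%4]-q[i]; print(np.linalg.norm(e),np.degrees(np.arctan2(e[1],e[0]))%90)
```

```text
[[ 0.4422 -0.0629  0.054 ]
 [ 0.4356 -0.0331  0.054 ]
 [ 0.467  -0.0262  0.054 ]
 [ 0.4736 -0.0572  0.054 ]] [ 0.4546 -0.0448  0.054 ]
0.030492693323306 12.467154856938222
0.03218504987577005 12.403456297805823
0.031716905967877504 12.015128497996045
0.031959614966867694 10.209478247782727
```

Run:
```python
from h import *
arm.move_l((.4546,-.0448,.012),R(12),feed=.15)
w=arm.grip(0.02); print(w,arm.current_width(),arm.current_force(),arm.current_t())
arm.move_l((.4546,-.0448,.05),feed=.15); print(arm.current_t(),arm.current_width(),arm.current_force())
save("top","t2");save("wrist","w2")
```

```text
False 0.03178502437051103 [ 0.857   0.1527 -0.4429] 4.7917
5.1917 0.03193119481645236 [ 0.3739 -0.1905 -3.5103]
```

View pics/w2.png

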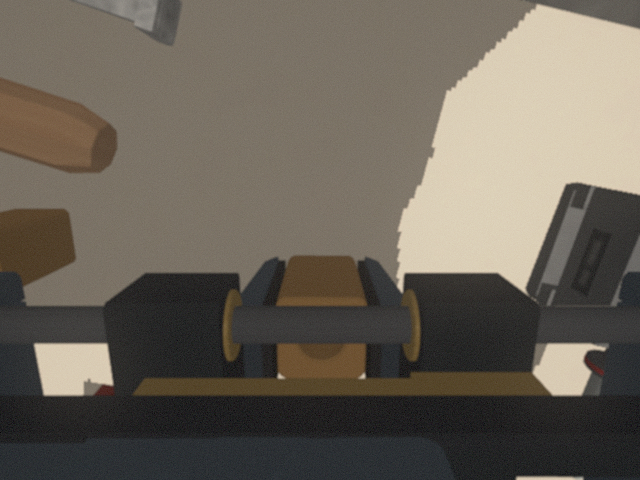

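```bash
cat >> h.py <<'E'
def laydown(cx=.445,cy=-.06,off=.015,up=.06):
    o=R(0,-45); C=np.array([cx,cy,.0304+.0015]); p=C+off*o[:,2]
    assert arm.solve_ik(p,o) is not None and arm.solve_ik(p+[0,0,up],o) is not None
    arm.move_to(p+[0,0,up],o); print("lean",arm.current_t(),arm.current_force())
    f0=arm.current_force()
    arm.move_l(p,feed=.12); print("low",arm.current_t(),arm.current_force()-f0)
    arm.grip(.06)
    print("rel",arm.current_t(),arm.current_ee_pos())
    arm.move_l(p-.11*o[:,2],feed=.25)
    print("out",arm.current_t(),arm.current_force())
E
python3 - <<'E'
from h import *
laydown()
save("top","t3");save("side","s3")
E
```

```text
lean 6.2833 [ 0.0291 -1.1446 -2.2978]
low 6.9333 [-0.4116  0.8649 -0.2465]
rel 7.5417 [ 0.4344 -0.06    0.0213]
out 8.1333 [-0.5302 -0.2934 -0.9838]
```

View pics/t3.png

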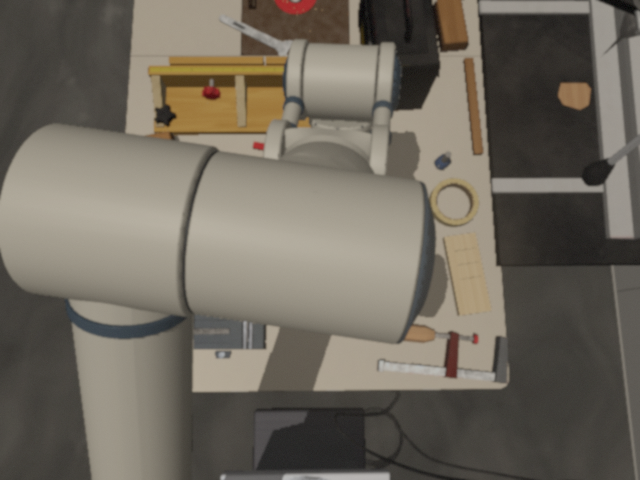

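View pics/s3.png

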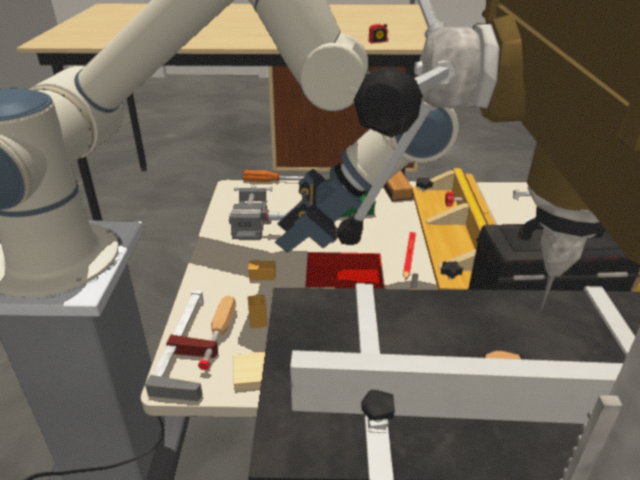

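Run:
```python
from h import *
arm.move_to((.464,-.06,.13),R(0)); print(arm.current_t())
c=arm.get_calibration("wrist"); np.savez("pics/w4.npz",K=c["intrinsics"],T=c["cam_to_world"]); save("wrist","w4")
a=cv2.imread("pics/w4.png"); cv2.imwrite("pics/c6.png",cv2.resize(a[190:310,250:390],None,fx=5,fy=5,interpolation=cv2.INTER_CUBIC))
S=arm.get_calibration("side");save("side","s4")
```

```text
9.1833
```

View pics/c6.png

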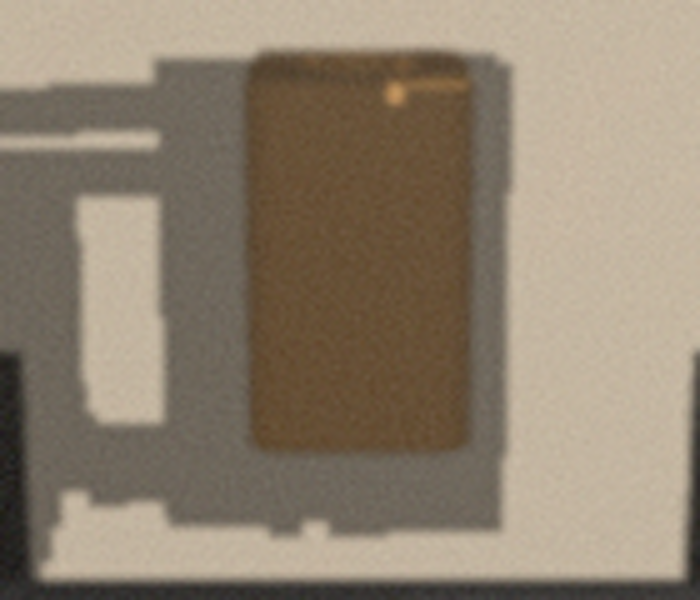

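Run:
```python
from h import *
d=np.load("pics/w4.npz"); c={"intrinsics":d["K"],"cam_to_world":d["T"]}
q=np.array([onz(c,(250+x/5,190+y/5),.032) for x,y in [(248,82),(469,82),(469,452),(250,452)]]);print(q,q.mean(0))
```

```text
[[ 0.4387 -0.0747  0.032 ]
 [ 0.4387 -0.0445  0.032 ]
 [ 0.4922 -0.0438  0.032 ]
 [ 0.4921 -0.0751  0.032 ]] [ 0.4654 -0.0595  0.032 ]
```

Run:
```python
from h import *
arm.move_l((.4654,-.0595,.006),feed=.15)
arm.grip(.02); print(arm.current_width(),arm.current_force(),arm.current_t())
arm.move_l((.4654,-.0595,.10),feed=.2); print(arm.current_force())
arm.move_to((.585,.106,.06),R(0))
arm.move_l((.578,.106,.038),feed=.15); print(arm.current_t(),arm.current_width(),arm.current_force(),arm.current_torque(),arm.current_ee_pos())
save("side","s5");save("top","t5")
c=arm.get_calibration("wrist"); np.savez("pics/w5.npz",K=c["intrinsics"],T=c["cam_to_world"]); save("wrist","w5")
a=cv2.imread("pics/s5.png"); cv2.imwrite("pics/c7.png",cv2.resize(a[170:260,220:360],None,fx=5.5,fy=5.5,interpolation=cv2.INTER_CUBIC))
a=cv2.imread("pics/t5.png"); cv2.imwrite("pics/c8.png",cv2.resize(a[220:340,180:320],None,fx=5,fy=5,interpolation=cv2.INTER_CUBIC))
```

```text
0.03196892987151001 [-0.1728  1.5645  6.6177] 10.8
[-0.0663  0.378  -2.0738]
12.5583 0.03182202039919692 [ 1.0285 -0.063  -2.0863] [ 0.0107  0.0067 -0.0392] [0.5771 0.1051 0.0377]
```

View pics/c7.png

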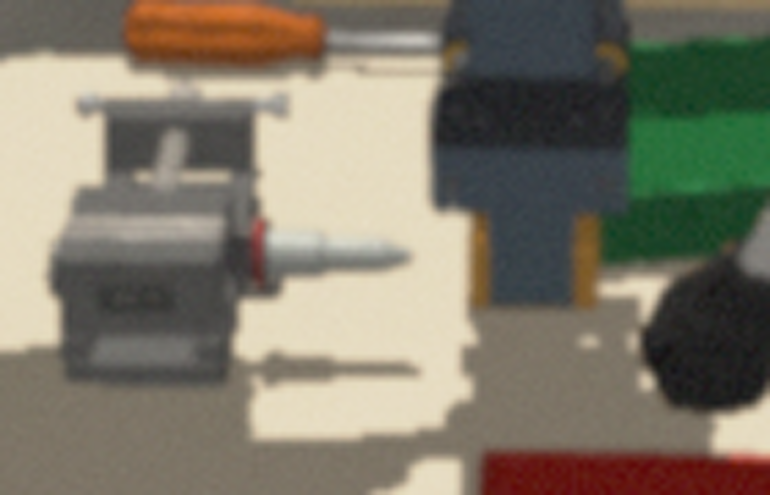

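View pics/c8.png

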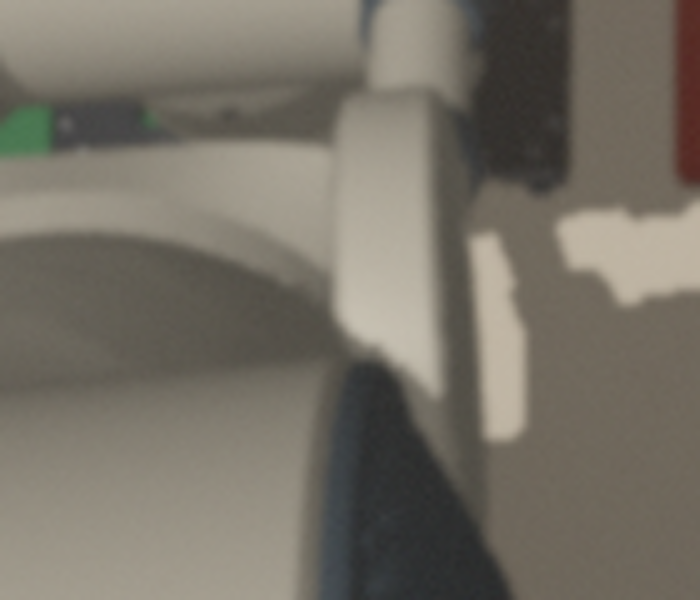

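View pics/w5.png

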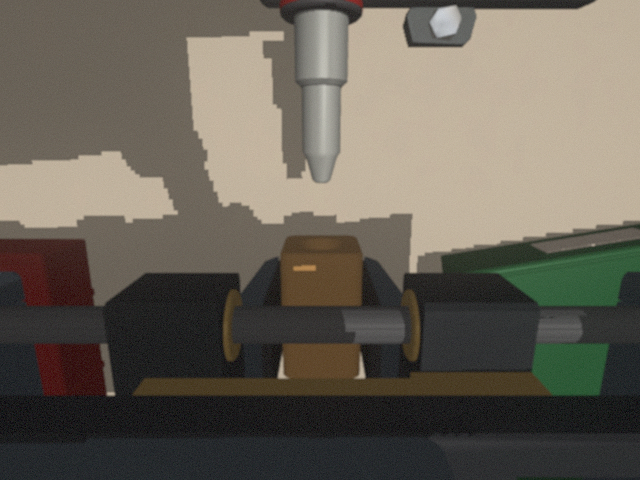

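```bash
python3 - <<'E'
from h import *
p=np.array(arm.current_ee_pos()); print(p, arm.current_dq(), arm.current_tool_rot())
S=arm.get_calibration("side"); d=np.load("pics/w5.npz"); W={"intrinsics":d["K"],"cam_to_world":d["T"]}
for z in (.046,.048,.050):
    print(z,[onz(W,q,z) for q in ((321.3,183),(321,155),(321,85),(320.7,10))])
print("bush front top edge",[onz(W,q,p[2]+.026) for q in ((281.5,240),(362.5,240))])
b=p+[0,-.016,-.006]
for dx in(-.027,.027):
    for dz in (0,.032): print("pred side",dx,dz,(proj(S,b+[dx,0,dz])-[220,170])*5.5)
for z in (.046,.048,.05): print("pin axis side",[(proj(S,np.array([x,p[1],z]))-[220,170])*5.5 for x in (.466,.526)])
E
python3 - <<'E'
import cv2
a=cv2.imread("pics/s5.png"); cv2.imwrite("pics/c9.png",cv2.resize(a[200:235,255:335],None,fx=10,fy=10,interpolation=cv2.INTER_CUBIC))
a=cv2.imread("pics/w5.png"); cv2.imwrite("pics/c10.png",cv2.resize(a[0:260,270:375],None,fx=3,fy=2.3,interpolation=cv2.INTER_CUBIC))
E
```

```text
[0.5786 0.1056 0.0388] [ 0.3288 -0.071  -0.0805  0.0201 -0.1937  0.1035] [[-1.      0.0007  0.0011]
 [ 0.0007  1.      0.    ]
 [-0.0011  0.     -1.    ]]
0.046 [array([0.5263, 0.1056, 0.046 ]), array([0.5151, 0.1055, 0.046 ]), array([0.4886, 0.1055, 0.046 ]), array([0.4624, 0.1055, 0.046 ])]
0.048 [array([0.5261, 0.1056, 0.048 ]), array([0.515 , 0.1055, 0.048 ]), array([0.4888, 0.1055, 0.048 ]), array([0.463 , 0.1055, 0.048 ])]
0.05 [array([0.5259, 0.1056, 0.05  ]), array([0.5149, 0.1055, 0.05  ]), array([0.4891, 0.1055, 0.05  ]), array([0.4636, 0.1055, 0.05  ])]
bush front top edge [array([0.5457, 0.0906, 0.0648]), array([0.5457, 0.121 , 0.0648])]
pred side -0.027 0 [468.2179 305.4477]
pred side -0.027 0.032 [467.5387 239.3343]
pred side 0.027 0 [597.7949 306.9301]
pred side 0.027 0.032 [599.0137 240.7842]
pin axis side [array([265.1472, 256.1715]), array([408.1057, 257.7652])]
pin axis side [array([264.9234, 252.0752]), array([408.01  , 253.6666])]
pin axis side [array([264.6992, 247.9715]), array([407.9142, 249.5606])]
```

View pics/c9.png

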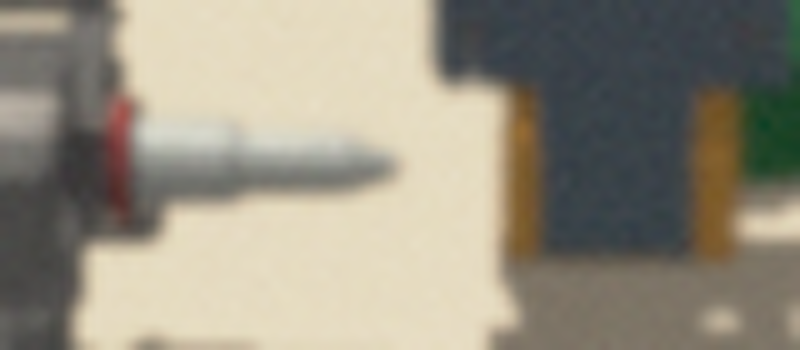

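View pics/c10.png

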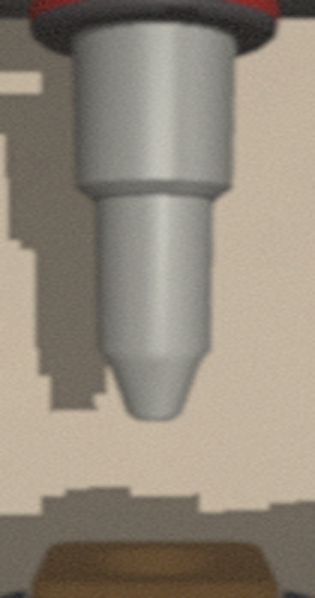

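```bash
cat >> h.py <<'E'
def force(n=4):
    f=[]
    for _ in range(n): f.append(arm.current_force()); arm.sleep(.02)
    return np.mean(f,0)
E
python3 - <<'E'
from h import *
z=.0378;y=.1058
arm.move_l((.556,y,z),feed=.1)
f0=force(); print(arm.current_t(),f0)
for x in (.550,.545,.540,.535,.530):
    arm.move_l((x,y,z),feed=.06); f=force(); print(x,arm.current_t(),f-f0,arm.current_ee_pos(),arm.current_width())
    if abs(f-f0)[0]>5 or np.linalg.norm((f-f0)[1:])>8: break
save("wrist","w6")
E
```

```text
13.1417 [ 0.3863  0.0386 -1.7114]
0.55 13.4583 [-0.1271 -0.1805 -0.2104] [0.5501 0.1058 0.0378] 0.032002383678822105
0.545 13.775 [-0.8992  0.0617 -0.3619] [0.5449 0.1058 0.0378] 0.031744849183513335
0.54 14.0917 [-0.2942 -0.0631 -0.3565] [0.5399 0.1058 0.0378] 0.03162892812772369
0.535 14.4083 [-0.3547  0.2029 -0.2008] [0.5349 0.1058 0.0378] 0.03232005037770885
0.53 14.725 [-0.2392 -0.3105 -0.0986] [0.5299 0.1058 0.0378] 0.031875545492759894
```

View pics/w6.png

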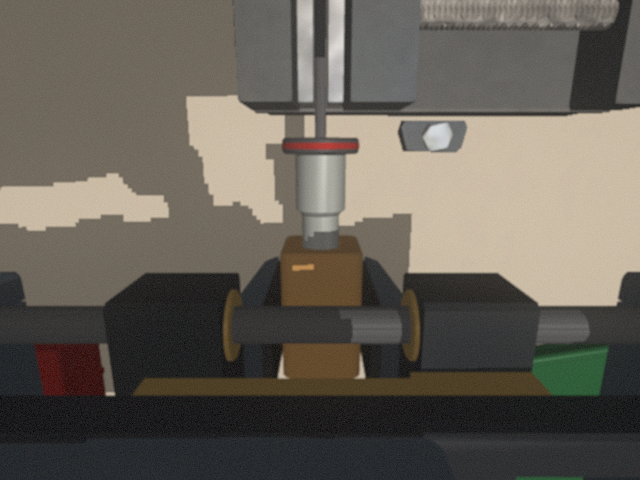

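Run:
```python
from h import *
z=.0378;y=.1058
f0=force()
for x in (.524,.521,.519,.518,.517,.516,.515,.514,.513,.512):
    arm.move_l((x,y,z),feed=.05); f=force(); print(x,arm.current_t(),f-f0,arm.current_ee_pos()[0])
    if abs(f-f0)[0]>5 or np.linalg.norm((f-f0)[1:])>8: break
save("wrist","w7");save("side","s7")
a=cv2.imread("pics/w7.png");b=cv2.imread("pics/s7.png")
a=cv2.resize(a[120:300,240:400],None,fx=2.5,fy=2.5);b=cv2.resize(b[190:240,240:320],None,fx=5,fy=5)
b=cv2.copyMakeBorder(b,0,a.shape[0]-b.shape[0],0,0,0);cv2.imwrite("pics/c11.png",np.hstack([a,b]))
```

```text
0.524 15.175 [-0.0221  0.1044  0.1533] 0.5238031227585924
0.521 15.4917 [-0.8085 -0.3765  1.0998] 0.5208446043908146
0.519 15.8083 [-1.1562 -0.1313  1.4964] 0.5188417283483929
0.518 16.125 [-0.0408  0.2935  1.2793] 0.5180104215990473
0.517 16.4417 [ 0.6254 -0.024   0.9546] 0.5169633288663672
0.516 16.7583 [ 2.8748 -0.2051  0.0578] 0.5162957913645421
0.515 17.075 [ 6.7377 -0.5296 -0.3279] 0.516031473728376
```

View pics/c11.png

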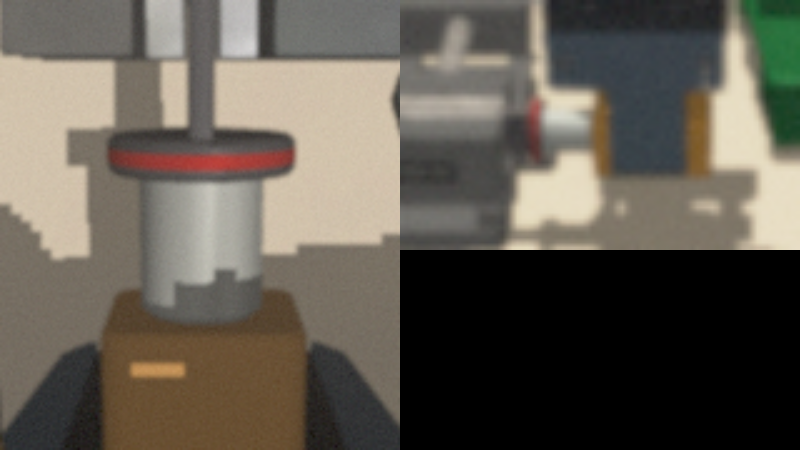

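Run:
```python
from h import *
z=.0378;y=.1058
arm.move_l((.520,y,z),feed=.05); f0=force()
for dy,dz in ((.0018,0),(-.0018,0)):
    arm.move_l((.520,y+dy,z+dz),feed=.03); print(dy,dz,arm.current_t(),force()-f0,arm.current_ee_pos())
arm.move_l((.520,y,z),feed=.05); print(force()-f0)
```

```text
0.0018 0 17.7417 [  0.097  -15.9252   3.1794] [0.5199 0.1063 0.0379]
-0.0018 0 18.075 [-1.4285  6.4736  3.2681] [0.5198 0.1045 0.0379]
[-2.0371  0.8716  1.433 ]
```

```bash
cat >> h.py <<'E'
def binit(x,y,yaw):
    arm.move_l((.585,.1055,.0378),feed=.12); print("off",arm.current_t(),arm.current_force(),arm.current_width())
    arm.move_l((.59,.1055,.11),feed=.2)
    arm.move_to((x,y,.11),R(yaw))
    arm.move_l((x,y,.0105),feed=.15); print("in",arm.current_t(),arm.current_force())
    arm.grip(.06); arm.move_l((x,y,.12),feed=.25); print("done",arm.current_t(),arm.current_force())
E
python3 - <<'E'
from h import *
binit(.6295,.2496,9.5)
save("wrist","w8");save("side","s8")
E
```

```text
off 19.15 [-0.0629  0.1748 -1.4279] 0.03201280470199432
in 21.125 [ 0.3725  0.5394 -1.6931]
done 22.325 [ 0.5719  0.6017 -0.9582]
```

View pics/w8.png

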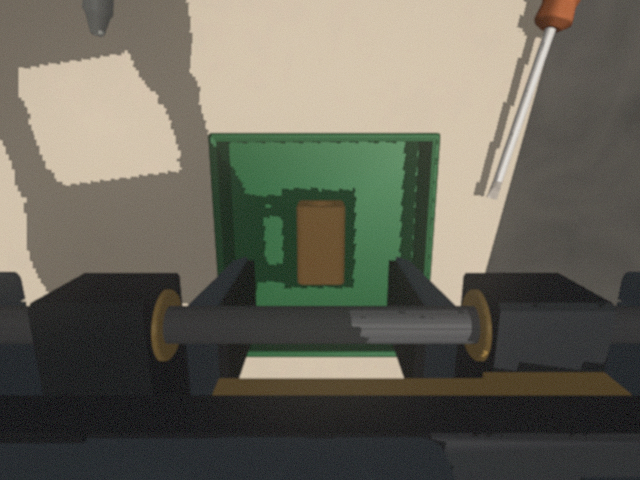

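View pics/s8.png

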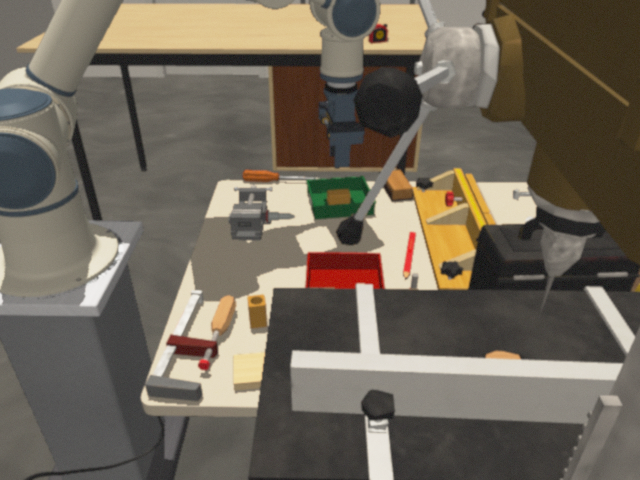

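Run:
```python
from h import *
arm.move_to((.471,-.202,.15),R(12)); print(arm.current_t())
c=arm.get_calibration("wrist"); np.savez("pics/w9.npz",K=c["intrinsics"],T=c["cam_to_world"]); save("wrist","w9")
a=cv2.imread("pics/w9.png"); cv2.imwrite("pics/c12.png",cv2.resize(a[195:285,270:370],None,fx=6,fy=6,interpolation=cv2.INTER_CUBIC))
```

```text
24.175
```

View pics/w9.png

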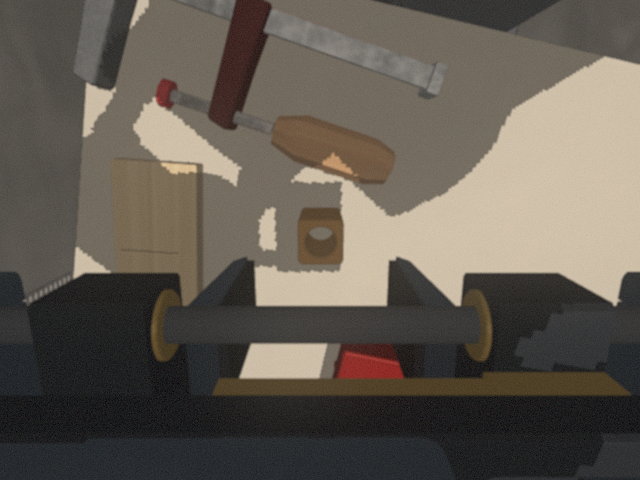

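View pics/c12.png

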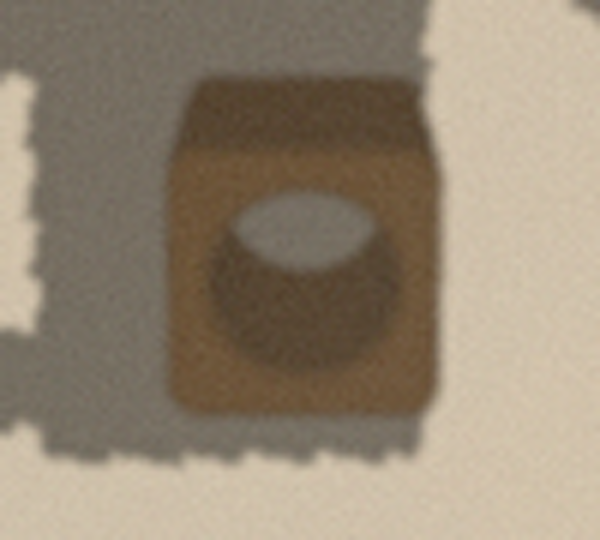

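Run:
```python
from h import *
d=np.load("pics/w9.npz"); c={"intrinsics":d["K"],"cam_to_world":d["T"]}
q=np.array([onz(c,(270+x/6,195+y/6),.054) for x,y in [(170,148),(437,148),(438,413),(170,413)]]);m=q.mean(0);print(m)
for i in range(4):
    e=q[(i+1)%4]-q[i]; print(np.linalg.norm(e),np.degrees(np.arctan2(e[1],e[0]))%90)
assert abs(m[0]-.471)<.004 and abs(m[1]+.202)<.004
arm.move_l((m[0],m[1],.012),R(12),feed=.15)
arm.grip(0.02); print(arm.current_width(),arm.current_force(),arm.current_t())
arm.move_l((m[0],m[1],.08),feed=.18); print(arm.current_t(),arm.current_width(),arm.current_force())
laydown()
save("side","s10")
arm.move_to((.4654,-.0595,.13),R(0)); print(arm.current_t())
c=arm.get_calibration("wrist"); np.savez("pics/w10.npz",K=c["intrinsics"],T=c["cam_to_world"]); save("wrist","w10")
a=cv2.imread("pics/w10.png"); cv2.imwrite("pics/c13.png",cv2.resize(a[190:310,250:390],None,fx=5,fy=5,interpolation=cv2.INTER_CUBIC))
```

```text
[ 0.4708 -0.2017  0.054 ]
0.030457398993310365 11.97771250266716
0.03163712253843754 12.96338809794412
0.03143404727695406 11.969948366520441
0.031631137261722585 11.19442803606097
0.03196450599681335 [-0.2279  0.269   7.1887] 25.8333
26.3583 0.03173617537114233 [ 0.2526 -0.4002 -2.0463]
lean 27.2167 [-0.8959  0.0908 -1.6867]
low 27.8667 [-0.0038  0.016  -0.5212]
rel 28.475 [ 0.4344 -0.06    0.0213]
out 29.0667 [-0.1928 -0.6721 -0.5654]
30.0667
```

View pics/c13.png

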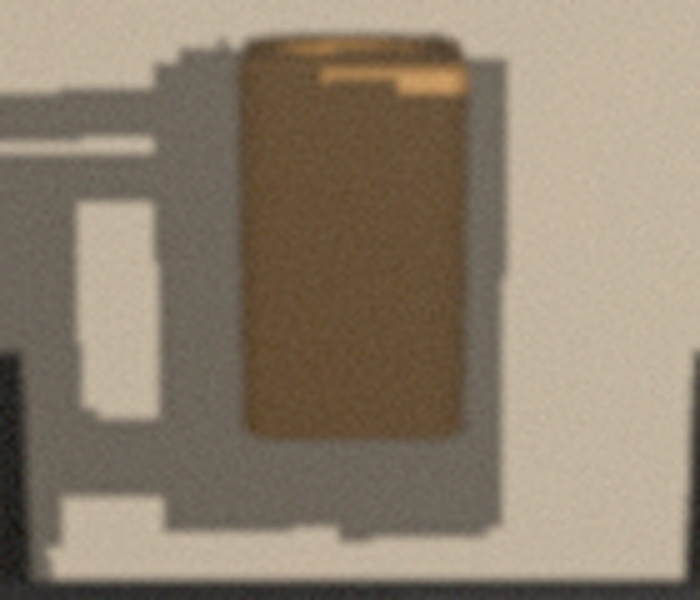

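View pics/s10.png

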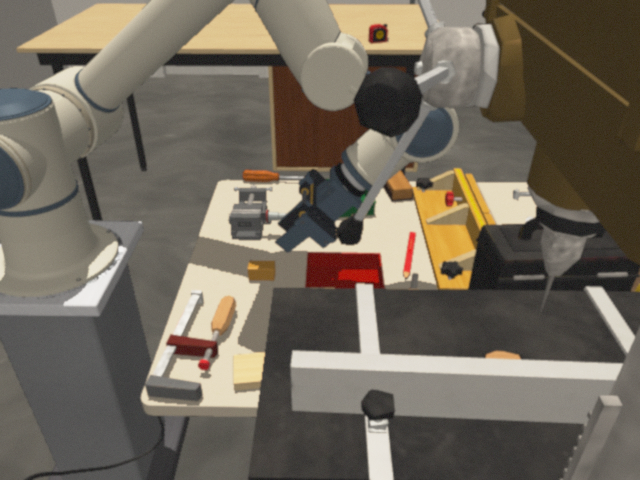

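Run:
```python
from h import *
d=np.load("pics/w10.npz"); c={"intrinsics":d["K"],"cam_to_world":d["T"]}
q=np.array([onz(c,(250+x/5,190+y/5),.032) for x,y in [(243,67),(467,67),(464,439),(245,439)]]);m=q.mean(0);print(q,m)
m[0]=q[2:,0].mean()-.027
assert abs(m[0]-.465)<.005 and abs(m[1]+.06)<.004
arm.move_l((m[0],m[1],.006),feed=.15)
arm.grip(.02); print(arm.current_width(),arm.current_force(),arm.current_t())
arm.move_l((m[0],m[1],.10),feed=.2); print(arm.current_force())
arm.move_to((.585,.1055,.06),R(0))
arm.move_l((.578,.1055,.0378),feed=.15); print(arm.current_t(),arm.current_width(),arm.current_force())
arm.sleep(.1);save("side","s11");save("wrist","w11")
a=cv2.imread("pics/w11.png");b=cv2.imread("pics/s11.png")
a=cv2.resize(a[0:300,240:400],None,fx=1.9,fy=1.9);b=cv2.resize(b[190:240,240:340],None,fx=4.5,fy=4.5)
b=cv2.copyMakeBorder(b,0,a.shape[0]-b.shape[0],0,0,0);cv2.imwrite("pics/c14.png",np.hstack([a,b]))
```

```text
[[ 0.4378 -0.0748  0.032 ]
 [ 0.4378 -0.0442  0.032 ]
 [ 0.4914 -0.044   0.032 ]
 [ 0.4913 -0.0753  0.032 ]] [ 0.4646 -0.0596  0.032 ]
0.03189465697292036 [-0.8172  0.1479  6.7015] 31.6333
[-0.345   0.0448 -2.2563]
33.4 0.032068897014772 [ 0.9654  0.441  -1.3501]
```

View pics/c14.png

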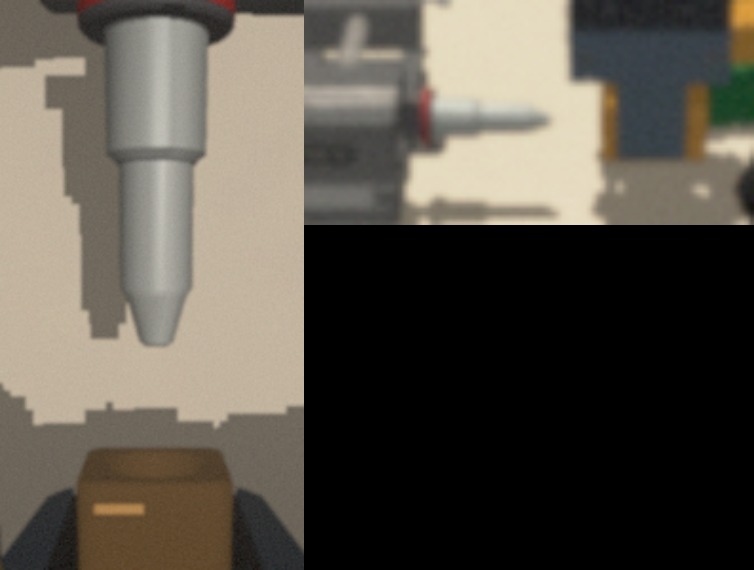

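Run:
```python
from h import *
z=.0384;y=.1054
arm.move_l((.556,y,z),feed=.1); f0=force()
arm.move_l((.535,y,z),feed=.06); print(arm.current_t(),force()-f0)
for x in (.525,.520,.517,.515,.513,.511,.509,.506,.503,.500,.498,.496,.495,.494,.493,.492,.491,.490):
    arm.move_l((x,y,z),feed=.05); f=force(); print(x,arm.current_t(),f-f0,arm.current_ee_pos())
    if abs(f-f0)[0]>5 or np.linalg.norm((f-f0)[1:])>8: break
save("wrist","w12");save("side","s12")
a=cv2.imread("pics/w12.png");b=cv2.imread("pics/s12.png")
a=cv2.resize(a[120:300,240:400],None,fx=2.5,fy=2.5);b=cv2.resize(b[190:240,240:320],None,fx=5,fy=5)
b=cv2.copyMakeBorder(b,0,a.shape[0]-b.shape[0],0,0,0);cv2.imwrite("pics/c15.png",np.hstack([a,b]))
```

```text
34.5333 [ 0.154   0.3541 -0.5574]
0.525 35.0167 [-0.0746  0.4649 -0.225 ] [0.5251 0.1054 0.0385]
0.52 35.3333 [-0.109   0.224   0.1261] [0.52   0.1054 0.0384]
0.517 35.65 [-0.5301  0.2047 -0.2346] [0.517  0.1054 0.0384]
0.515 35.9667 [-0.2112  0.5878 -0.1539] [0.515  0.1054 0.0384]
0.513 36.2833 [-0.3662  0.3401  0.0394] [0.513  0.1054 0.0384]
0.511 36.6 [-0.2003  0.3276 -0.3107] [0.511  0.1054 0.0384]
0.509 36.9167 [-0.0865  0.1669 -0.8668] [0.509  0.1054 0.0384]
0.506 37.2333 [ 0.3371  0.4598 -0.3502] [0.506  0.1054 0.0384]
0.503 37.55 [-0.0223  0.6217 -0.1084] [0.5029 0.1054 0.0384]
0.5 37.8667 [-0.1414  0.6184  0.1434] [0.4999 0.1054 0.0384]
0.498 38.1833 [ 0.0324  0.2654 -0.0888] [0.498  0.1054 0.0384]
0.496 38.5 [ 0.1016  0.806  -0.092 ] [0.496  0.1054 0.0384]
0.495 38.8167 [ 0.1702  0.2227 -0.5526] [0.495  0.1054 0.0384]
0.494 39.1333 [ 0.0512  0.0907 -0.6826] [0.494  0.1054 0.0384]
0.493 39.45 [-0.1714  0.3147  0.474 ] [0.493  0.1054 0.0384]
0.492 39.7667 [ 5.0504 -0.1563 -3.0853] [0.4928 0.1054 0.0386]
```

View pics/c15.png

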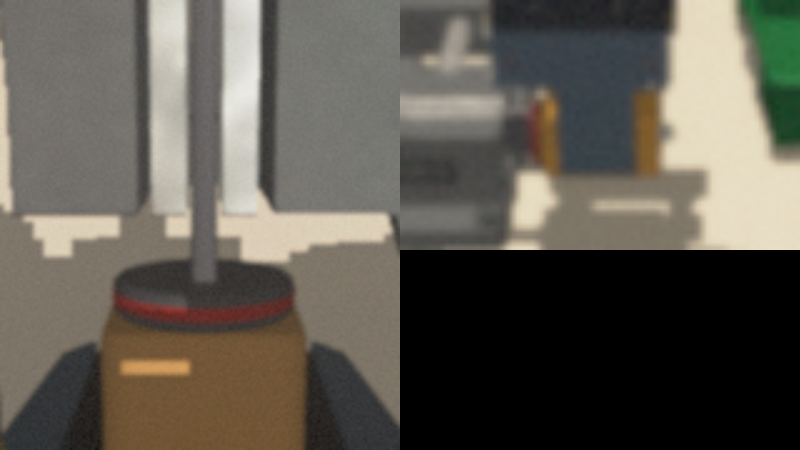

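Run:
```python
from h import *
arm.move_l((.494,.1054,.0384),feed=.05)
arm.move_l((.56,.1054,.0384),feed=.12)
binit(.633,-.094,0)
save("wrist","w13")
arm.move_to((.45,0.05,.30),R(0)); 
save("side","s13");save("top","t13");print(arm.current_t())
```

```text
off 41.175 [-0.3512  0.238  -0.9898] 0.03165926698888713
in 43.3333 [ 0.1111  0.2066 -2.5282]
done 44.5333 [-0.4404  0.1193 -0.5393]
45.8167
```

View pics/w13.png

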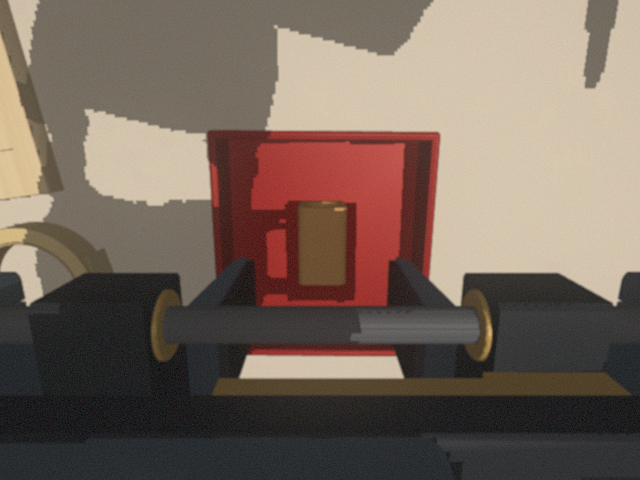

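View pics/s13.png

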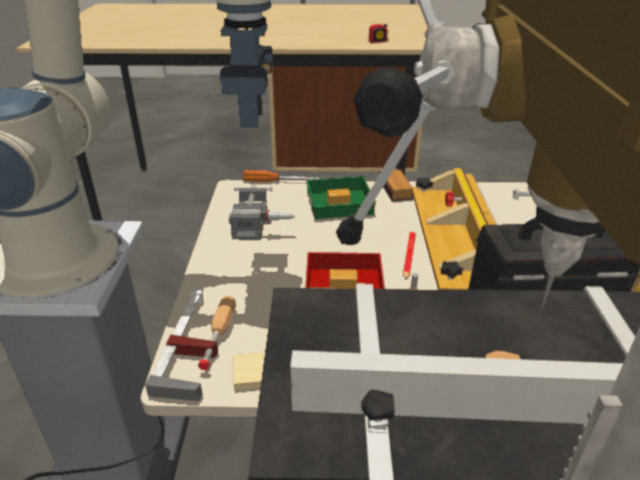

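View pics/t13.png

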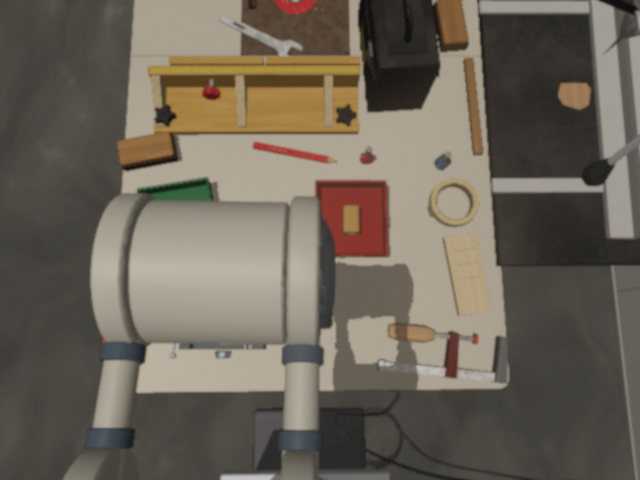

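Both bushes lie in their bins, at about (339,197) in green and (343,278) in red in the side view. The other things are where they were, and the robot touches nothing, so I'm handing in.

Run:
```python
from h import *
arm.sleep(.3); print(arm.current_force(), arm.current_t()); arm.sign_off()
```

```text
[ 0.1766 -0.5364 -0.0086] 46.1167
the job is handed in; nothing more can be done
```

Both bushes are sorted, and I handed the job in at 46 s. I did them one at a time: each was laid on its side and released, taken again from above, gauged, drawn off and binned before the next.

- **First bush (nearer the vise) → green bin:** it stopped with its centre about 50 mm from the collar face, on the cone, at 6.7 N. A sideways nudge of ±1.8 mm on the go land met resistance both ways, so it has the 17 mm bore and wasn't just hanging off-centre. That nudge was the hardest push of the job, at about 16 N.
- **Second bush → red bin:** it ran over the no-go step with no resistance. It stopped on the collar, its centre about 27 mm from the collar face, at 5 N, so it has the 22 mm bore.

In the last pictures each bush lies released in the middle of its bin. The other things on the worktop look unmoved, and the gripper is clear with almost no force on it. The arm hid the green bin's inside in the last top picture, so for that bush I went by the side view. No check failed or disagreed.

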